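# Find the rocking corner of a jig plate and shim it

## Robot

A 7-joint arm with a two-finger parallel gripper is mounted at the origin on the work surface. World frame = base frame: x ahead of the robot, y to its left, z up, the work surface at z = 0. Lengths are in m, angles in rad, forces in N, time in s.
With the tool pointing down it reaches from about 0.4 to 0.875 m from the base axis. Payload 19.3 kg.
Tool frame: the origin (TCP) lies midway between the tips of the shut fingers; the grasp point (between the pads) lies 19 mm behind it; z points along the fingers, y is the line along which they close (so a half turn about z gives the same grasp; the last joint's range is limited). The gripper opens to 85 mm and grips with 20 to 120 N. Pads are 22 mm wide; open, the fingers measure 114 mm over their backs; the gripper's body (76 mm by 85 mm) begins 54 mm behind the grasp point. The pads swing forward as they close: fully open they stand 13 mm farther back than shut.
Start: joints at [-1.256, 0.521, -0.036, 1.599, 0.021, 1.021, -0.113], TCP at [0.235, 0.579, 0.231] pointing down, gripper open.
Joint ranges: [-2.91, 2.91], [-0.3, 2.13], [-1.5, 1.42], [0.17, 2.43], [-1.26, 4.41], [0.16, 1.93], [-2.52, 2.52]. Speed limits (rad/s): [1.89, 1.89, 2.39, 2.39, 3.01, 3.01, 3.01].

## Interface

Orientations are given as [roll, pitch, yaw] about the fixed x, y, z axes, in that order (R = Rz(yaw) Ry(pitch) Rx(roll)).
In Python, from workcell import bot gives the robot as it stands.
- The arm moves only by the tool move_arm, never from a script. Its argument "series" is a list of rows, each a list of 3 entries, a list of its own where there are three numbers: the shift along the tool's x, y, z in cm, then the turn, a rotation vector about the tool's x, y, z in rad, then the opening in per cent of the stroke, from 0 (shut) to 100 (fully open). A call has 1 to 20 rows; each row is the pose to reach, as a shift and turn from the pose commanded when the call began, along the tool's axes at that moment; what a row does not reach only later rows make up. A row lasts 1/12 s, in which the tool goes at most 41.7 mm and 7.16 degrees, less where a joint would pass 70% of its speed; a pose out of reach is approached as far as the arm can. A call with a gripper value outside its range is refused whole. The fingers move at their own pace and stop on an object; "squeeze" is the grip in N (left out, the last holds). Time passes only in rows, so rows that repeat a pose let the fingers close. It gives the time, the measured TCP pose, the force, the opening and the grip force at its end, in the units of the state.
- bot.observe(): the state, without advancing time (a new reading comes with each control period).
- bot.grab_frame(name): name is "side" or "top" or "wrist"; returns (picture, depth): 400x640x3 uint8, red, green, blue; 400x640 float32, m along the optical axis (not along the pixel's ray), 0 where there is no reading.
- bot.camera_params(name): a dict with "fovy" (degrees; the focal length in pixels is half the picture's height over the tangent of half this angle, whatever the lens; pixels are square), "cx", "cy" (the principal point, pixels), "R" (3x3) and "t" (3): a world point X has camera coordinates R X + t; the wrist camera has in their place "tool_from_camera" (4x4, takes a point from camera to tool coordinates, whose origin is the TCP and whose axes are the flange's). Camera axes: x right, y down, z forward; pixel columns grow to the right and rows downward; lengths in m; the calibration is good to about 2 mm. A picture is of the moment at which its call begins: read the wrist's pose just before it. camera_params takes no time and is no camera call.
- bot.job_done(): hands the job in; it is judged then, once.
Trained networks look in the newest picture that a camera, given by its name, has taken for a name from the list of things; names that differ only in an ending like _2 or _b are one class to them, and where a whole thing is asked for, a point or a joint stands for the part that bears it (a point fixed in the world has none). Each returns a list of dicts, best first, with "conf" (0 to 1); they miss things now and then, are a little off and sometimes report something else, mostly with a low value. They report only what shows in the picture. A call takes as long as a camera call. They do not tell look-alikes from the thing itself.
- bot.find_in(camera, thing): "bbox" ([left, top, right, bottom] in pixels, round what is visible of it).
- bot.trace(camera, thing): "mask" (400x640 bool, what is visible of it) and "bbox" ([left, top, right, bottom] in pixels, round what is visible of it).
The state is a dict: "clock": time; "qpos": joint angles; "qd": joint speeds; "joint_efforts": joint torques, N m; "position": TCP position; "tool_rot": TCP orientation; "force": force on the tool from outside, world axes, zero at the start; "moment": the same for the moment, N m; "grip_width": finger opening in m; "finger_force": force on a finger pad.
Only numpy, scipy, OpenCV 4.12 (cv2) and the standard library are available. Lean on these libraries where they do the work, as an engineer would, in place of code of your own. Each camera call takes 0.05 s, during which the arm holds its last target. There are 200 camera calls.

## Task

One corner of the aluminium jig plate rocks when you press on it. Press down on the corners with a fingertip until you find the one that gives, push that corner's steel shim straight in under it until its upright tab lies flat against the edge of the plate, then press the corner once more, firmly, to check that it no longer gives. Leave the other three shims and everything else where they are, and pick nothing up; finish clear of the jig.

Things in the scene. Friction and masses are not known exactly. Their poses are not given: they have to be found in the camera images.
- subbase: Dark steel sub-base of the jig, 170 x 280 x 12 mm, screwed to the bench. Origin at the centre of its underside, on the bench; x along its 170 mm side (-x is nearer the robot), y along its 280 mm side, z up. It carries the plate, a hidden seat block under each plate corner and, outside each seat on the y sides, a guide (bed with two rails) for that corner's shim.
- plate: Aluminium jig plate, 160 (x) x 180 (y) x 12 mm, top 37 mm above the bench, corners bare. Origin in its middle, 31 mm up; axes as the sub-base's. A rubber mount under the black centre knob (top 63 mm up) springs it back level. Three corners give under 2 mm at 20 N; the fourth, whose seat is low, sinks about 6 mm under 3 to 4 N, then is solid. Which one does not show.
- corner_a (a point): Where to press the near left (-x, +y) corner: on the plate's top face, 58 mm in x and 74 mm in y from the plate's middle. It moves with the plate; 37 mm above the bench when level.
- corner_b (a point): Where to press the far left (+x, +y) corner: on the plate's top face, 58 mm in x and 74 mm in y from the plate's middle. It moves with the plate; 37 mm above the bench when level.
- corner_c (a point): Where to press the far right (+x, -y) corner: on the plate's top face, 58 mm in x and 74 mm in y from the plate's middle. It moves with the plate; 37 mm above the bench when level.
- corner_d (a point): Where to press the near right (-x, -y) corner: on the plate's top face, 58 mm in x and 74 mm in y from the plate's middle. It moves with the plate; 37 mm above the bench when level.
- shim_a: Loose L-shaped steel shim of the near left (-x, +y) corner, 30 mm wide, 60 g, slides easily: flat tongue 24 x 4 mm, upright tab 22 high x 4 mm thick at its outer end. Origin: foot of the tab's inner face, 20 mm above the bench. x: along the tongue, the way to push. z up. Rails beside it reach 26 mm, the tab's top 42 mm above the bench. Nose starts 3 to 7 mm outside the plate.
- shim_b: Loose L-shaped steel shim of the far left (+x, +y) corner, 30 mm wide, 60 g, slides easily: flat tongue 24 x 4 mm, upright tab 22 high x 4 mm thick at its outer end. Origin: foot of the tab's inner face, 20 mm above the bench. x: along the tongue, the way to push. z up. Rails beside it reach 26 mm, the tab's top 42 mm above the bench. Nose starts 3 to 7 mm outside the plate.
- shim_c: Loose L-shaped steel shim of the far right (+x, -y) corner, 30 mm wide, 60 g, slides easily: flat tongue 24 x 4 mm, upright tab 22 high x 4 mm thick at its outer end. Origin: foot of the tab's inner face, 20 mm above the bench. x: along the tongue, the way to push. z up. Rails beside it reach 26 mm, the tab's top 42 mm above the bench. Nose starts 3 to 7 mm outside the plate.
- shim_d: Loose L-shaped steel shim of the near right (-x, -y) corner, 30 mm wide, 60 g, slides easily: flat tongue 24 x 4 mm, upright tab 22 high x 4 mm thick at its outer end. Origin: foot of the tab's inner face, 20 mm above the bench. x: along the tongue, the way to push. z up. Rails beside it reach 26 mm, the tab's top 42 mm above the bench. Nose starts 3 to 7 mm outside the plate.
- home_a (a point): Where the origin of shim_a lies when that shim is home: tab flat against the plate's side face, tongue under the corner (which then gives 1 to 2 mm). Fixed on the sub-base, below the plate's edge, 20 mm above the bench. A shim goes in only where the seat is low; elsewhere it stops against the seat.
- home_b (a point): Where the origin of shim_b lies when that shim is home: tab flat against the plate's side face, tongue under the corner (which then gives 1 to 2 mm). Fixed on the sub-base, below the plate's edge, 20 mm above the bench. A shim goes in only where the seat is low; elsewhere it stops against the seat.
- home_c (a point): Where the origin of shim_c lies when that shim is home: tab flat against the plate's side face, tongue under the corner (which then gives 1 to 2 mm). Fixed on the sub-base, below the plate's edge, 20 mm above the bench. A shim goes in only where the seat is low; elsewhere it stops against the seat.
- home_d (a point): Where the origin of shim_d lies when that shim is home: tab flat against the plate's side face, tongue under the corner (which then gives 1 to 2 mm). Fixed on the sub-base, below the plate's edge, 20 mm above the bench. A shim goes in only where the seat is low; elsewhere it stops against the seat.
- spool_1: Loose red turned spool with a steel stem, 36 mm across, 41 mm tall, in a nest of the plate, left of the knob. Origin under its centre. Bystander.
- spool_2: The same spool, in the nest beyond the knob. Bystander.
- screw_jar: Small clear screw jar with white lid, 28 mm across, 34 mm tall, on the sub-base between the two left shims. Origin under its centre. Bystander.
- bush: Brass turned bush, 28 mm across, 26 mm tall, on the sub-base between the two right shims. Origin under its centre. Bystander.
- screwdriver: Screwdriver lying on the bench right of the jig. Bystander.
- mic_body: Microphone body, 154 mm long, 42 mm thick, lying on the bench left of the jig. Bystander.
- flux_bottle: White flux bottle, 40 mm across, 85 mm tall, on the bench left of the jig. Bystander.
- paper_cup: Paper cup, 76 mm across, 90 mm tall, on the bench right of the jig. Bystander.
There are look-alikes about, which are no part of the job. Leave any blue look-alike of the shim_a alone. Leave any black look-alike of the shim_c alone.

How it is judged:
On the way, in this order (a step that is already met when the one before it is completed fails the run):
1. the corner that rocks has been pressed with the fingers and has sunk by more than 3 mm (((contact force between the fingers and plate above 1.5 N and horizontal distance between the grasp point and corner_a below 0.05 m and height (world z) of corner_a below 0.034 m) or (contact force between the fingers and plate above 1.5 N and horizontal distance between the grasp point and corner_b below 0.05 m and height (world z) of corner_b below 0.034 m) or (contact force between the fingers and plate above 1.5 N and horizontal distance between the grasp point and corner_c below 0.05 m and height (world z) of corner_c below 0.034 m) or (contact force between the fingers and plate above 1.5 N and horizontal distance between the grasp point and corner_d below 0.05 m and height (world z) of corner_d below 0.034 m))), for 0.05 s.
2. a shim is fully home under its corner, its tab against the plate's edge (within 3.5 mm) ((distance between shim_a and home_a below 0.0035 m or distance between shim_b and home_b below 0.0035 m or distance between shim_c and home_c below 0.0035 m or distance between shim_d and home_d below 0.0035 m)), for 0.1 s.
3. the shimmed corner has been pressed again with more than 5 N and has sunk by less than 2.5 mm (((distance between shim_a and home_a below 0.0035 m and contact force between the fingers and plate above 5 N and horizontal distance between the grasp point and corner_a below 0.05 m and height (world z) of corner_a above 0.0345 m) or (distance between shim_b and home_b below 0.0035 m and contact force between the fingers and plate above 5 N and horizontal distance between the grasp point and corner_b below 0.05 m and height (world z) of corner_b above 0.0345 m) or (distance between shim_c and home_c below 0.0035 m and contact force between the fingers and plate above 5 N and horizontal distance between the grasp point and corner_c below 0.05 m and height (world z) of corner_c above 0.0345 m) or (distance between shim_d and home_d below 0.0035 m and contact force between the fingers and plate above 5 N and horizontal distance between the grasp point and corner_d below 0.05 m and height (world z) of corner_d above 0.0345 m))), for 0.1 s.
At the end, for the whole second after the job is handed in: One shim is home under the corner that rocked: its origin within 3.5 mm of its home point, tab against the plate's edge. The other three shims are within 4 mm of where they started, all shims lie flat and still, and the plate is level within 0.02 rad (((distance between shim_a and home_a below 0.0035 m and distance of each of shim_b, shim_c, shim_d from where it was at the start of the episode below 0.004 m) or (distance between shim_b and home_b below 0.0035 m and distance of each of shim_a, shim_c, shim_d from where it was at the start of the episode below 0.004 m) or (distance between shim_c and home_c below 0.0035 m and distance of each of shim_a, shim_b, shim_d from where it was at the start of the episode below 0.004 m) or (distance between shim_d and home_d below 0.0035 m and distance of each of shim_a, shim_b, shim_c from where it was at the start of the episode below 0.004 m)) and angle between plate's own z axis and vertical below 0.02 rad and angle between each of shim_a, shim_b, shim_c, shim_d's own z axis and vertical below 0.08 rad and linear speed of each of shim_a, shim_b, shim_c, shim_d below 0.02 m/s); the robot touches nothing.
It fails at once if a shim is lifted (8 mm or more) or tipped up (height (world z) of any of shim_a, shim_b, shim_c, shim_d above 0.028 m or angle between any of shim_a, shim_b, shim_c, shim_d's own z axis and vertical above 0.35 rad).
It fails at once if more than one shim is moved (over 4 mm) (distance of each of shim_a, shim_b from where it was at the start of the episode above 0.004 m or distance of each of shim_a, shim_c from where it was at the start of the episode above 0.004 m or distance of each of shim_a, shim_d from where it was at the start of the episode above 0.004 m or distance of each of shim_b, shim_c from where it was at the start of the episode above 0.004 m or distance of each of shim_b, shim_d from where it was at the start of the episode above 0.004 m or distance of each of shim_c, shim_d from where it was at the start of the episode above 0.004 m).
It fails at once if a bystander is moved by more than 15 mm or tipped (distance of any of spool_1, spool_2, screw_jar, bush, screwdriver, mic_body, flux_bottle, paper_cup from where it was at the start of the episode above 0.015 m or angle between any of spool_1, spool_2, screw_jar, bush, screwdriver, mic_body, flux_bottle, paper_cup's own z axis and vertical above 0.4 rad).
It also fails if it takes over 67 s, if anything falls off the work surface, if the arm or the gripper's body presses on something with over 40 N, if the wrist force passes 120 N, or if a joint passes its speed limit or range.

## Working session

There is one attempt and no reset: what is moved stays moved. The work goes in short steps, Python scripts to look and compute and a tool call to move; the robot and the scene stay as the last step left them, time stands still between calls to the robot, and variables do not carry over. Pictures are saved under pics/ and viewed, at most 10 in all, crops included, and the job is handed in when it is done.

Besides the shell and the picture viewer there is one more tool, called after "Call:" as name(argument=value, ...) on one line, values as JSON. move_arm: Moves the arm, as the interface text tells. Its arguments: {"type":"object","properties":{"series":{"type":"array"},"squeeze":{"type":"number"}},"required":["series"]}

```bash
ls; mkdir -p pics; python3 - <<'E'
from workcell import bot
import cv2
s=bot.observe()
for k in ("clock","position","tool_rot","force","grip_width"): print(k,s[k])
for n in("top","side"):
    im,d=bot.grab_frame(n); cv2.imwrite(f"pics/{n}0.png",im[:,:,::-1]); p=bot.camera_params(n); print(n,p)
E
```

```text
pics
clock 0.0
position [0.23451608 0.57899138 0.23073099]
tool_rot [-3.14048856e+00  6.30813250e-05  2.75678188e+00]
force [ 0.33887448 -1.1127019   0.30068549]
grip_width 0.08549870130085833
top {'fovy': 54.195601057634285, 'cx': 328.02969270518884, 'cy': 200.67003274960408, 'R': array([[-0.01834091, -0.99980221, -0.00769079],
       [-0.99866175,  0.01869093, -0.04822197],
       [ 0.04835618,  0.00679607, -0.99880704]]), 't': array([0.01497907, 0.51677032, 1.0845008 ])}
side {'fovy': 50.39285440095854, 'cx': 320.5482365395713, 'cy': 196.0595899742306, 'R': array([[-0.99731463, -0.07260518,  0.00959289],
       [-0.06180428,  0.76411333, -0.64211451],
       [ 0.03929079, -0.64098308, -0.76654871]]), 't': array([0.51975321, 0.05018007, 1.08548617])}
```

View pics/top0.png

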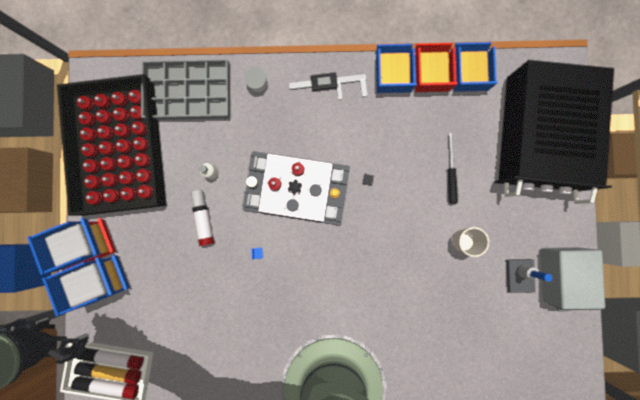

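View pics/side0.png

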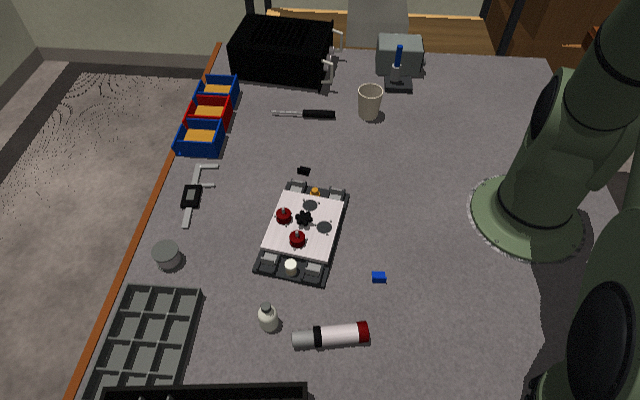

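The top view shows the jig's white plate at about (295,188), with spools at (275,184) and (298,169) and the knob at (295,187). The jar is at (251,182) and the bush at (335,193). The blue look-alike lies on the bench at (257,253) and the black one at (368,180). Both are off the jig, so the real shims are the four steel ones in the guides.

```bash
cat > h.py <<'E'
from workcell import bot
import numpy as np, cv2
def K(p,H=400):
    f=H/2/np.tan(np.radians(p["fovy"])/2); return f,p["cx"],p["cy"]
def to_world(n,uv,z):
    """pixels -> world on plane height z (fixed camera)"""
    p=bot.camera_params(n); f,cx,cy=K(p); uv=np.atleast_2d(uv).astype(float)
    d=np.c_[(uv[:,0]-cx)/f,(uv[:,1]-cy)/f,np.ones(len(uv))]@p["R"]
    c=-p["R"].T@p["t"]; return c+d*((z-c[2])/d[:,2])[:,None]
def to_px(n,X):
    p=bot.camera_params(n); f,cx,cy=K(p); q=np.atleast_2d(X)@p["R"].T+p["t"]
    return np.c_[f*q[:,0]/q[:,2]+cx,f*q[:,1]/q[:,2]+cy]
E
python3 - <<'E'
from h import *
for n in("top","side"):
    im,d=bot.grab_frame(n)
    for th,z in(("plate",.037),("subbase",.012)):
        for r in bot.trace(n,th)[:2]:
            c=cv2.convexHull(np.argwhere(r["mask"])[:,::-1].astype(np.int32))[:,0]
            w=to_world(n,c,z)[:,:2]; R=cv2.minAreaRect((w*1000).astype(np.float32))
            print(n,th,round(r["conf"],2),r["bbox"],R)
    for r in bot.find_in(n,"shim_a")[:7]:
        b=r["bbox"];print(n,"shim",round(r["conf"],2),b,to_world(n,[(b[0]+b[2])/2,(b[1]+b[3])/2],.03).round(3))
    if n=="top": cv2.imwrite("pics/topc.png",cv2.resize(im[140:235,230:385,::-1],None,fx=5,fy=5,interpolation=cv2.INTER_CUBIC))
E
```

```text
top plate 0.86 [260.0, 153.6, 333.2, 222.5] ((555.4840698242188, 93.92630767822266), (180.48670959472656, 160.3546905517578), 80.2171401977539)
top subbase 0.62 [244.7, 147.4, 350.1, 224.7] ((556.5109252929688, 95.38531494140625), (284.4646911621094, 173.5635223388672), 80.43634796142578)
top shim 0.69 [254.2, 247.9, 261.2, 256.4] [[0.378 0.201 0.03 ]]
top shim 0.67 [244.4, 149.0, 347.8, 224.3] [[0.557 0.093 0.03 ]]
top shim 0.65 [361.7, 174.9, 373.0, 186.0] [[ 0.57  -0.105  0.03 ]]
top shim 0.59 [256.5, 153.8, 265.0, 167.5] [[0.631 0.19  0.03 ]]
top shim 0.46 [247.6, 194.5, 259.6, 206.1] [[0.521 0.211 0.03 ]]
top shim 0.46 [260.8, 152.9, 331.0, 219.1] [[0.558 0.093 0.03 ]]
side plate 0.84 [264.4, 190.2, 341.9, 265.3] ((555.73388671875, 99.00360870361328), (186.0260772705078, 160.70132446289062), 79.73274993896484)
side subbase 0.89 [251.6, 184.4, 349.7, 288.7] ((555.8507690429688, 94.60039520263672), (293.55908203125, 178.70619201660156), 80.93248748779297)
side shim 0.67 [259.5, 253.6, 275.8, 267.3] [[0.626 0.2   0.03 ]]
side shim 0.63 [306.0, 264.2, 323.9, 277.3] [[0.518 0.218 0.03 ]]
side shim 0.53 [371.5, 270.0, 387.2, 284.1] [[0.376 0.223 0.03 ]]
side shim 0.43 [291.2, 181.3, 299.0, 194.3] [[ 0.589 -0.021  0.03 ]]
side shim 0.4 [296.0, 167.7, 311.7, 173.8] [[ 0.572 -0.083  0.03 ]]
side shim 0.3 [285.4, 259.6, 299.0, 279.2] [[0.569 0.219 0.03 ]]
```

View pics/topc.png

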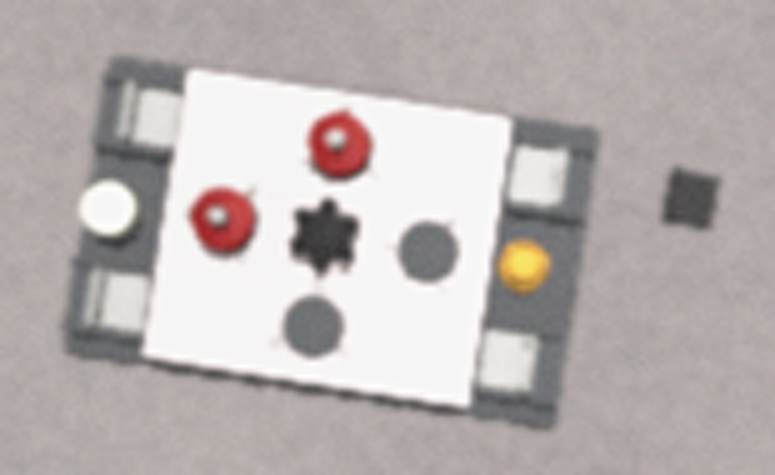

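```bash
cat >> h.py <<'E'
from scipy.spatial.transform import Rotation as Ro
YAW=np.radians(80.2-90); C=np.array([.5555,.0942,0])
RJ=Ro.from_euler('z',YAW)
def jig(x,y,z): return C+RJ.apply([x,y,z])     # jig coords (m, z above bench) -> world
def shift(target,yaw=None):
    s=bot.observe(); R=Ro.from_euler('xyz',s["tool_rot"])
    out=R.inv().apply(np.array(target)-s["position"])*100
    tr=(R.inv()*Ro.from_euler('xyz',[np.pi,0,np.pi+YAW])).as_rotvec()
    print("shift cm",out.round(2),"turn",tr.round(4))
def where():
    s=bot.observe(); print("clock",round(s["clock"],2),"jig mm",(RJ.inv().apply(s["position"]-C)*1000).round(1),"F",np.round(s["force"],2),"rot",np.round(s["tool_rot"],3))
E
python3 -c "
from h import *
where();shift(jig(-.058,.074,.12));print(jig(-.058,.074,.12))
print(to_px('top',[jig(sx*.08,sy*.09,.037) for sx in(-1,1) for sy in(-1,1)]).round(1))"
```

```text
clock 0.5 jig mm [-398.7  423.4  231.3] F [ 0.42 -1.04 -0.5 ] rot [-3.142  0.     2.757]
shift cm [-40.71 -26.91  11.13] turn [-1.000e-04  0.000e+00 -2.138e-01]
[0.51094184 0.17699234 0.12      ]
[[323.3 220.6]
 [258.5 210.6]
 [332.2 163.2]
 [267.8 153.4]]
```

Call:
move_arm(series=[[[-40.7,-26.9,5],[0,0,-0.214],0],[[-40.7,-26.9,5],[0,0,-0.214],0],[[-40.7,-26.9,5],[0,0,-0.214],0],[[-40.7,-26.9,5],[0,0,-0.214],0],[[-40.7,-26.9,5],[0,0,-0.214],0],[[-40.7,-26.9,5],[0,0,-0.214],0],[[-40.7,-26.9,5],[0,0,-0.214],0],[[-40.7,-26.9,5],[0,0,-0.214],0],[[-40.7,-26.9,5],[0,0,-0.214],0],[[-40.7,-26.9,5],[0,0,-0.214],0],[[-40.7,-26.9,5],[0,0,-0.214],0],[[-40.7,-26.9,5],[0,0,-0.214],0],[[-40.7,-26.9,5],[0,0,-0.214],0],[[-40.7,-26.9,5],[0,0,-0.214],0],[[-40.7,-26.9,5],[0,0,-0.214],0],[[-40.7,-26.9,11.1],[0,0,-0.214],0],[[-40.7,-26.9,11.1],[0,0,-0.214],0],[[-40.7,-26.9,11.1],[0,0,-0.214],0],[[-40.7,-26.9,11.1],[0,0,-0.214],0],[[-40.7,-26.9,11.1],[0,0,-0.214],0]])

```text
clock: 2.17
position: [0.5112, 0.1781, 0.1216]
tool_rot: [3.141, 0.001, 2.972]
force: [-0.9, 0.0, 0.1]
grip_width: 0.0002
finger_force: 0.0
```

```bash
python3 -c "
from h import *
where();shift(jig(-.058,.074,.04))
im,d=bot.grab_frame('wrist');cv2.imwrite('pics/w1.png',im[:,:,::-1])"
```

```text
clock 2.17 jig mm [-57.9  75.2 121.6] F [-0.87  0.01  0.12] rot [3.141e+00 1.000e-03 2.972e+00]
shift cm [ 0.02 -0.12  8.16] turn [0.0009 0.0011 0.0012]
```

View pics/w1.png

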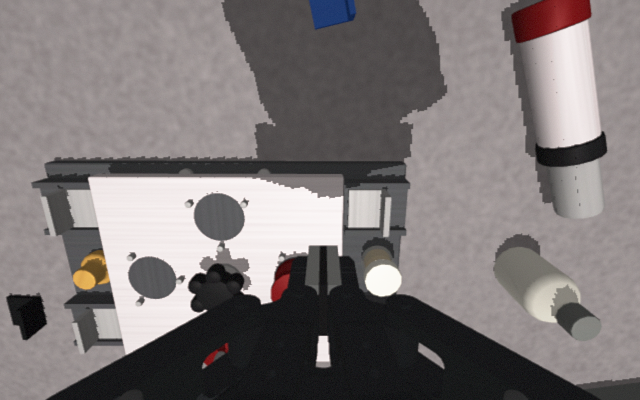

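The wrist view shows shim_a in its guide at (370,210), with its tab on the outer side at (387,212). The blue and black decoys are out on the bench. I'll press corner a.

Call:
move_arm(series=[[[0,-0.1,4],[0,0,0],0],[[0,-0.1,7],[0,0,0],0],[[0,-0.1,8],[0,0,0],0],[[0,-0.1,8.2],[0,0,0],0],[[0,-0.1,8.3],[0,0,0],0],[[0,-0.1,8.4],[0,0,0],0],[[0,-0.1,8.5],[0,0,0],0],[[0,-0.1,8.5],[0,0,0],0],[[0,-0.1,8.5],[0,0,0],0]])

```text
clock: 2.97
position: [0.5112, 0.1764, 0.0362]
tool_rot: [3.141, 0.001, 2.971]
force: [0.3, -0.3, 1.0]
grip_width: -0.0001
finger_force: 0.4
```

Call:
move_arm(series=[[[0,0,0.1],[0,0,0],0],[[0,0,0.2],[0,0,0],0],[[0,0,0.2],[0,0,0],0],[[0,0,0.2],[0,0,0],0]])

```text
clock: 3.3
position: [0.511, 0.1763, 0.0334]
tool_rot: [3.141, 0.0, 2.971]
force: [1.4, 0.3, 2.4]
grip_width: 0.0001
finger_force: 1.3
```

Call:
move_arm(series=[[[0,0,0.1],[0,0,0],0],[[0,0,0.15],[0,0,0],0],[[0,0,0.2],[0,0,0],0],[[0,0,0.2],[0,0,0],0],[[0,0,0.2],[0,0,0],0],[[0,0,0.2],[0,0,0],0]])

```text
clock: 3.8
position: [0.5109, 0.1763, 0.0314]
tool_rot: [3.141, 0.0, 2.971]
force: [2.2, 2.1, 7.3]
grip_width: -0.0002
finger_force: 3.0
```

Corner a sinks about 5.5 mm at only a few newtons, so it's the one that rocks. I'll lift clear and measure shim_a.

Call:
move_arm(series=[[[0,0,-0.5],[0,0,0],0],[[0,0,-2],[0,0,0],0],[[0,0,-5],[0,0,0],0],[[0,0,-9],[0,0,0],0],[[0,3,-11],[0,0,0],0],[[0,7,-11],[0,0,0],0],[[0,7,-11],[0,0,0],0],[[0,7,-11],[0,0,0],0],[[0,7,-11],[0,0,0],0]])

```text
clock: 4.55
position: [0.522, 0.2445, 0.1409]
tool_rot: [-3.14, -0.001, 2.971]
force: [-0.3, -0.3, -0.2]
grip_width: -0.0
finger_force: 0.0
```

```bash
cat >> h.py <<'E'
def wpx(s,J):
    """jig points (m) -> wrist pixels for state s"""
    p=bot.camera_params("wrist"); f,cx,cy=K(p); T=np.array(p["tool_from_camera"])
    X=np.array([jig(*j) for j in J]); t=Ro.from_euler('xyz',s["tool_rot"]).inv().apply(X-s["position"])
    c=(t-T[:3,3])@T[:3,:3]; return np.c_[f*c[:,0]/c[:,2]+cx,f*c[:,1]/c[:,2]+cy]
E
python3 - <<'E'
from h import *
where(); s=bot.observe(); im,d=bot.grab_frame('wrist')
im=np.ascontiguousarray(im[:,:,::-1]); S=4
P=[(-.08,.09,.037),(-.043,.117,.042),(-.073,.117,.042),(-.043,.121,.042),(-.073,.121,.042),(-.058,.140,.012)]
u=wpx(s,P); print(u.round(1))
c=u.mean(0).astype(int)-[75,60]; c=np.maximum(c,0)
cr=cv2.resize(im[c[1]:c[1]+140,c[0]:c[0]+180],None,fx=S,fy=S,interpolation=cv2.INTER_CUBIC)
for q in u: cv2.drawMarker(cr,tuple(int(v) for v in (q-c+.5)*S),(0,0,255),cv2.MARKER_CROSS,12,1)
print("origin",c); cv2.imwrite('pics/w2.png',cr); np.save('w2.npy',im)
E
```

```text
clock 4.55 jig mm [-58.6 142.5 140.9] F [-0.31 -0.25 -0.24] rot [-3.140e+00 -1.000e-03  2.971e+00]
[[253.9 170.4]
 [290.3 218.7]
 [289.2 181. ]
 [295.5 218.7]
 [294.5 181.1]
 [320.3 189.7]]
origin [215 133]
```

View pics/w2.png

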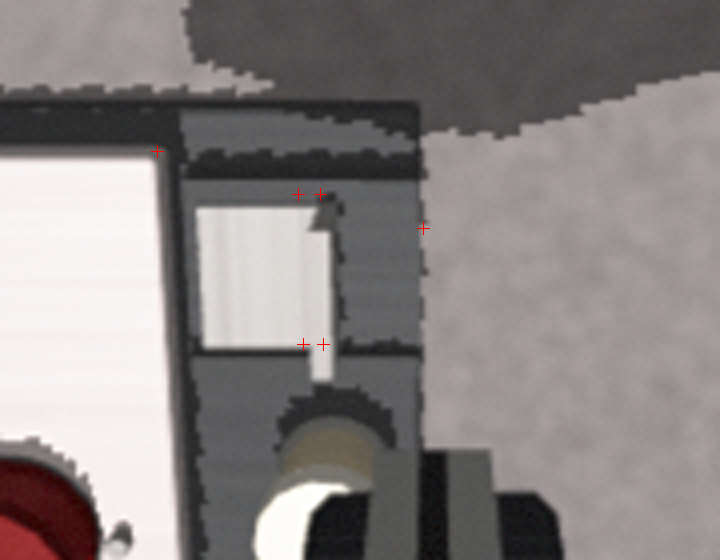

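```bash
python3 - <<'E'
from h import *
from scipy.optimize import fsolve
s=bot.observe(); o=np.array([215,133])
for nm,u,z in(("tab in lo",(312,380),.042),("tab out lo",(333,380),.042),("tab out hi",(332,232),.042),("tongue nose hi",(196,207),.024),("tongue nose lo",(203,348),.024),("base corner",(419,104),.012),("rail lo",(420,350),.026),("rail hi",(420,180),.026),("plate c",(156,154),.037)):
    t=np.array(u)/4+o-.5
    r=fsolve(lambda q:(wpx(s,[(q[0],q[1],z)])[0]-t),[-.058,.12]); print(nm,(r*1000).round(1))
shift(jig(-.058,.142,.03))
E
```

```text
tab in lo [-35.4 118. ]
tab out lo [-35.4 122.1]
tab out hi [-65.4 122.5]
tongue nose hi [-65.6  93.8]
tongue nose lo [-35.3  93.7]
base corner [-84.4 138.7]
rail lo [-35.7 138.9]
rail hi [-71.7 139. ]
plate c [-79.3  89.2]
shift cm [-0.04  0.02 11.09] turn [-0.0014 -0.0009 -0.0005]
```

Shim_a's centre is at jig x = −50.5 mm and its tab's outer face at y ≈ 122.3 mm. I'll go down outside the tab.

Call:
move_arm(series=[[[-0.8,0.6,0],[0,0,0],0],[[-0.8,0.6,3],[0,0,0],0],[[-0.8,0.6,6],[0,0,0],0],[[-0.8,0.6,9],[0,0,0],0],[[-0.8,0.6,10.5],[0,0,0],0],[[-0.8,0.6,11.2],[0,0,0],0],[[-0.8,0.6,11.2],[0,0,0],0],[[-0.8,0.6,11.2],[0,0,0],0],[[-0.8,0.6,11.2],[0,0,0],0]])

```text
clock: 5.35
position: [0.5322, 0.2496, 0.0305]
tool_rot: [3.141, 0.001, 2.97]
force: [1.5, -0.7, 0.0]
grip_width: 0.0001
finger_force: 0.0
```

```bash
python3 -c "
from h import *
where()"
```

```text
clock 5.35 jig mm [-49.4 149.2  30.5] F [ 1.54 -0.67  0.03] rot [3.141e+00 1.000e-03 2.970e+00]
```

Call:
move_arm(series=[[[0.1,-0.4,0.1],[0,0,0],0],[[0.1,-0.8,0.1],[0,0,0],0],[[0.1,-1.1,0.1],[0,0,0],0],[[0.1,-1.4,0.1],[0,0,0],0],[[0.1,-1.7,0.1],[0,0,0],0],[[0.1,-2.0,0.1],[0,0,0],0],[[0.1,-2.2,0.1],[0,0,0],0],[[0.1,-2.4,0.1],[0,0,0],0],[[0.1,-2.6,0.1],[0,0,0],0],[[0.1,-2.8,0.1],[0,0,0],0],[[0.1,-3.0,0.1],[0,0,0],0],[[0.1,-3.2,0.1],[0,0,0],0],[[0.1,-3.4,0.1],[0,0,0],0],[[0.1,-3.5,0.1],[0,0,0],0],[[0.1,-3.5,0.1],[0,0,0],0],[[0.1,-3.5,0.1],[0,0,0],0]])

```text
clock: 6.68
position: [0.5249, 0.216, 0.0286]
tool_rot: [3.14, 0.001, 2.971]
force: [1.3, 6.0, 5.7]
grip_width: -0.0001
finger_force: 3.0
```

```bash
python3 - <<'E'
from h import *
where(); s=bot.observe(); im,d=bot.grab_frame('wrist')
im=np.ascontiguousarray(im[:,:,::-1]); S=4
u=wpx(s,[(-.08,.09,.037),(-.08,.12,.037),(-.05,.12,.03)]); print(u.round(1))
c=np.maximum(u.mean(0).astype(int)-[100,75],0); print(c)
cv2.imwrite('pics/w3.png',cv2.resize(im[c[1]:c[1]+140,c[0]:c[0]+190],None,fx=S,fy=S,interpolation=cv2.INTER_CUBIC))
E
```

```text
clock 6.68 jig mm [-50.8 114.9  28.6] F [1.27 6.04 5.7 ] rot [3.140e+00 1.000e-03 2.971e+00]
[[265.1 208.3]
 [335.4 208.3]
 [334.1 263.6]]
[211 151]
```

View pics/w3.png

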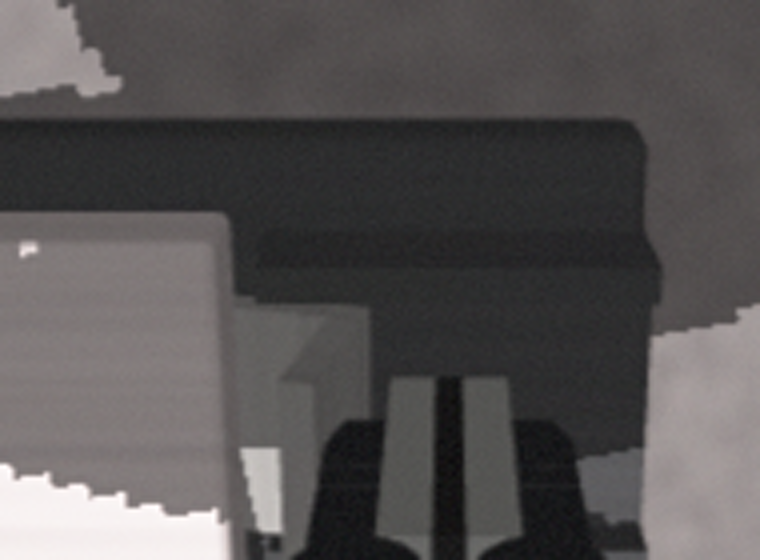

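The view shows the shim flat in its guide. Its tab's inner edge at (283,440) is still about 6 mm from the plate edge at x=230. The force is a few newtons, so I'll advance gently.

Call:
move_arm(series=[[[0,0,0],[0,0,0],0],[[0,0,0],[0,0,0],0],[[0,0,0],[0,0,0],0]])

```text
clock: 6.98
position: [0.5249, 0.216, 0.0286]
tool_rot: [3.141, 0.001, 2.971]
force: [0.4, 5.2, 5.6]
grip_width: 0.0
finger_force: 3.1
```

Call:
move_arm(series=[[[0,-0.1,0],[0,0,0],0],[[0,-0.2,0],[0,0,0],0],[[0,-0.2,0],[0,0,0],0],[[0,-0.2,0],[0,0,0],0]])

```text
clock: 7.32
position: [0.525, 0.215, 0.029]
tool_rot: [3.139, 0.002, 2.972]
force: [1.3, 9.4, 8.9]
grip_width: -0.0001
finger_force: 5.5
```

It's jamming, with force in both y and z, because I'm pushing high on the tab and tipping the shim nose-down. I'll back off, drop between the rails and push at the foot of the tab.

Call:
move_arm(series=[[[0,0.3,0],[0,0,0],0],[[0,0.8,0],[0,0,0],0],[[0,0.8,0],[0,0,0],0],[[0,0.8,0.3],[0,0,0],0],[[0,0.8,0.5],[0,0,0],0],[[0,0.8,0.5],[0,0,0],0],[[0,0.8,0.5],[0,0,0],0],[[0,0.8,0.5],[0,0,0],0]])

```text
clock: 7.98
position: [0.5255, 0.2211, 0.0232]
tool_rot: [-3.141, -0.0, 2.971]
force: [-1.1, -0.3, -0.1]
grip_width: -0.0001
finger_force: 0.0
```

```bash
python3 - <<'E'
from h import *
where(); s=bot.observe(); im,d=bot.grab_frame('wrist')
im=np.ascontiguousarray(im[:,:,::-1]); S=4
u=wpx(s,[(-.08,.09,.037),(-.08,.12,.037),(-.05,.12,.03)]); print(u.round(1))
c=np.maximum(u.mean(0).astype(int)-[100,75],0); print(c)
im=cv2.convertScaleAbs(im,alpha=2)
cv2.imwrite('pics/w4.png',cv2.resize(im[c[1]:c[1]+140,c[0]:c[0]+190],None,fx=S,fy=S,interpolation=cv2.INTER_CUBIC))
E
```

```text
clock 7.98 jig mm [-51.1 119.9  23.2] F [-1.07 -0.3  -0.08] rot [-3.141 -0.     2.971]
[[250.6 213.1]
 [323.5 213.1]
 [323.4 269.8]]
[199 157]
```

View pics/w4.png

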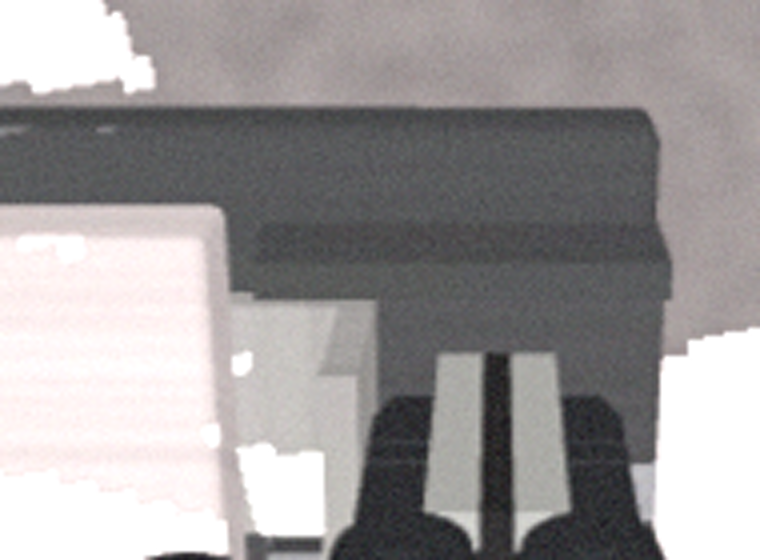

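The shim slid back out a little with the finger and lies flat. Its tab's inner edge is at x≈323 and the plate edge at x≈222, so the gap is about 10 mm. I'll push at the foot now.

Call:
move_arm(series=[[[0,-0.2,0],[0,0,0],0],[[0,-0.3,0],[0,0,0],0],[[0,-0.4,0],[0,0,0],0],[[0,-0.5,0],[0,0,0],0],[[0,-0.6,0],[0,0,0],0],[[0,-0.6,0],[0,0,0],0],[[0,-0.6,0],[0,0,0],0]])

```text
clock: 8.62
position: [0.5246, 0.2152, 0.0233]
tool_rot: [-3.141, -0.0, 2.971]
force: [0.4, 0.5, 0.4]
grip_width: -0.0003
finger_force: 0.0
```

Call:
move_arm(series=[[[0,-0.1,0],[0,0,0],0],[[0,-0.2,0],[0,0,0],0],[[0,-0.2,0],[0,0,0],0],[[0,-0.2,0],[0,0,0],0]])

```text
clock: 8.95
position: [0.5242, 0.2133, 0.0233]
tool_rot: [-3.141, -0.0, 2.971]
force: [-0.1, 1.2, 0.4]
grip_width: -0.0001
finger_force: 0.0
```

Call:
move_arm(series=[[[0,-0.1,0],[0,0,0],0],[[0,-0.2,0],[0,0,0],0],[[0,-0.2,0],[0,0,0],0],[[0,-0.2,0],[0,0,0],0]])

```text
clock: 9.28
position: [0.5239, 0.2114, 0.0233]
tool_rot: [-3.141, -0.0, 2.971]
force: [0.3, -0.2, 0.5]
grip_width: 0.0001
finger_force: 0.0
```

Call:
move_arm(series=[[[0,-0.1,0],[0,0,0],0],[[0,-0.1,0],[0,0,0],0],[[0,-0.1,0],[0,0,0],0]])

```text
clock: 9.53
position: [0.5237, 0.2104, 0.0233]
tool_rot: [-3.142, 0.0, 2.971]
force: [-0.1, -0.6, -0.2]
grip_width: 0.0003
finger_force: 0.0
```

```bash
python3 -c "
from h import *
where()"
```

```text
clock 9.53 jig mm [-51.1 109.1  23.3] F [-0.07 -0.58 -0.16] rot [-3.142  0.     2.971]
```

Keep nudging until it stops.

Call:
move_arm(series=[[[0,-0.1,0],[0,0,0],0],[[0,-0.1,0],[0,0,0],0],[[0,-0.1,0],[0,0,0],0]])

```text
clock: 9.78
position: [0.5235, 0.2094, 0.0233]
tool_rot: [-3.141, -0.0, 2.971]
force: [-0.3, 0.9, 0.5]
grip_width: 0.0001
finger_force: 0.0
```

Call:
move_arm(series=[[[0,-0.1,0],[0,0,0],0],[[0,-0.1,0],[0,0,0],0],[[0,-0.1,0],[0,0,0],0]])

```text
clock: 10.03
position: [0.5234, 0.2086, 0.0233]
tool_rot: [3.141, 0.0, 2.971]
force: [0.3, 1.8, -0.6]
grip_width: 0.0001
finger_force: 0.9
```

```bash
python3 - <<'E'
from h import *
where(); s=bot.observe(); im,d=bot.grab_frame('wrist')
im=np.ascontiguousarray(im[:,:,::-1]); S=4
u=wpx(s,[(-.08,.09,.037),(-.08,.12,.037),(-.05,.12,.03)]); print(u.round(1))
c=np.maximum(u.mean(0).astype(int)-[100,75],0); print(c)
im=cv2.convertScaleAbs(im,alpha=2)
cv2.imwrite('pics/w5.png',cv2.resize(im[c[1]:c[1]+140,c[0]:c[0]+190],None,fx=S,fy=S,interpolation=cv2.INTER_CUBIC))
E
```

```text
clock 10.03 jig mm [-51.1 107.3  23.3] F [ 0.34  1.82 -0.59] rot [3.141 0.    2.971]
[[281.3 213. ]
 [354.2 213. ]
 [350.9 269.7]]
[228 156]
```

View pics/w5.png

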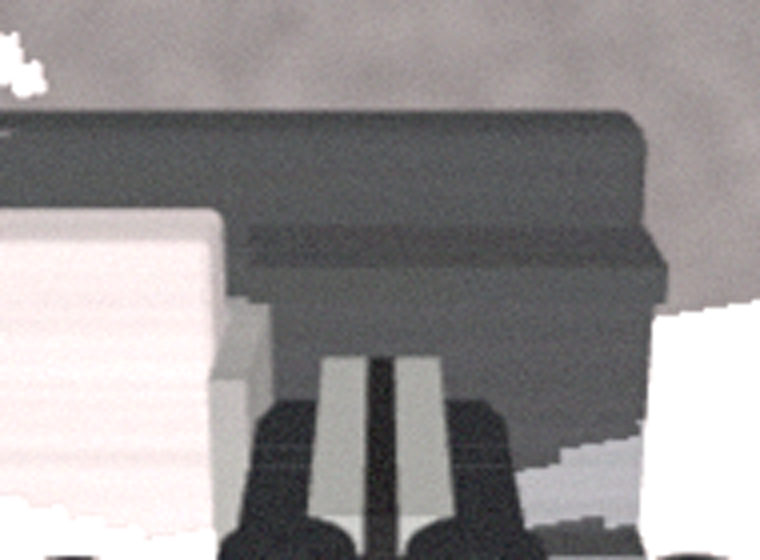

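The tab's inner edge at (212,440) now coincides with the plate edge. One more light push will seat it, then I'll back off and lift.

Call:
move_arm(series=[[[0,-0.1,0],[0,0,0],0],[[0,-0.1,0],[0,0,0],0],[[0,-0.1,0],[0,0,0],0]])

```text
clock: 10.33
position: [0.5234, 0.2085, 0.0235]
tool_rot: [3.14, 0.0, 2.971]
force: [0.6, 7.1, 0.1]
grip_width: -0.0003
finger_force: 3.1
```

Call:
move_arm(series=[[[0,0.2,0],[0,0,0],0],[[0,0.8,0],[0,0,0],0],[[0,1.5,0],[0,0,0],0],[[0,1.5,-1],[0,0,0],0],[[0,1.5,-4],[0,0,0],0],[[0,1.5,-7],[0,0,0],0],[[0,0,-7],[0,0,0],0],[[0,-3.2,-7],[0,0,0],0],[[0,-3.2,-7],[0,0,0],0],[[0,-3.2,-7],[0,0,0],0],[[0,-3.2,-7],[0,0,0],0]])

```text
clock: 11.25
position: [0.518, 0.1763, 0.0938]
tool_rot: [3.141, 0.0, 2.971]
force: [0.2, 0.7, -0.3]
grip_width: 0.0
finger_force: 0.0
```

```bash
python3 -c "
from h import *
where()"
```

```text
clock 11.25 jig mm [-50.9  74.5  93.8] F [ 0.16  0.66 -0.31] rot [3.141 0.    2.971]
```

Call:
move_arm(series=[[[0.7,-0.3,2],[0,0,0],0],[[0.7,-0.3,4.5],[0,0,0],0],[[0.7,-0.3,5.3],[0,0,0],0],[[0.7,-0.3,5.6],[0,0,0],0],[[0.7,-0.3,5.7],[0,0,0],0],[[0.7,-0.3,5.8],[0,0,0],0],[[0.7,-0.3,5.8],[0,0,0],0],[[0.7,-0.3,5.8],[0,0,0],0]])

```text
clock: 11.92
position: [0.5109, 0.1746, 0.0362]
tool_rot: [3.141, 0.001, 2.971]
force: [-1.0, 1.1, 0.3]
grip_width: -0.0003
finger_force: 0.7
```

Call:
move_arm(series=[[[0,0,0.1],[0,0,0],0],[[0,0,0.15],[0,0,0],0],[[0,0,0.15],[0,0,0],0],[[0,0,0.15],[0,0,0],0]])

```text
clock: 12.25
position: [0.511, 0.1746, 0.0356]
tool_rot: [3.141, 0.001, 2.971]
force: [-8.7, -0.8, 30.0]
grip_width: 0.0002
finger_force: 15.4
```

It holds 30 N at 35.6 mm, so the corner is solid. I'll retreat and check.

Call:
move_arm(series=[[[0,0,-0.5],[0,0,0],0],[[0,0,-2.5],[0,0,0],0],[[0,0,-6],[0,0,0],0],[[0,0,-10],[0,0,0],0],[[0,0,-14],[0,0,0],0],[[2,4,-17],[0,0,0],0],[[5,7,-18],[0,0,0],0],[[5,7,-18],[0,0,0],0],[[5,7,-18],[0,0,0],0],[[5,7,-18],[0,0,0],0]])

```text
clock: 13.08
position: [0.4728, 0.2523, 0.2143]
tool_rot: [3.141, 0.001, 2.972]
force: [0.1, -1.1, -1.3]
grip_width: 0.0
finger_force: 0.0
```

```bash
python3 - <<'E'
from h import *
where(); im,d=bot.grab_frame('wrist'); cv2.imwrite('pics/w6.png',im[:,:,::-1])
E
```

```text
clock 13.08 jig mm [-108.4  141.7  214.3] F [ 0.14 -1.13 -1.33] rot [3.141e+00 1.000e-03 2.972e+00]
```

View pics/w6.png

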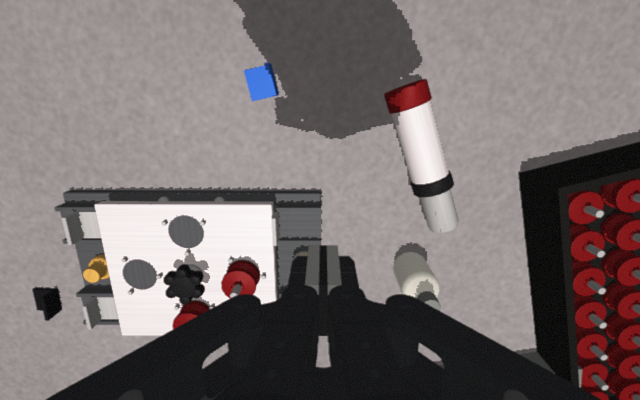

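Shim_a's tab lies flush on the plate edge at (277,225). The two right-hand shims at (68,225) and (88,308), the bush and the spools look untouched, and the arm is clear.

```bash
python3 -c "
from workcell import bot
print(bot.job_done())"
```

```text
the job is handed in; nothing more can be done
None
```

Corner a (near left) was the one that rocked; its shim is home with the tab flat against the plate, the corner then held about 30 N with under 2 mm of give, and the job was handed in at about 13 s with the arm clear (no verdict came back).

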